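# Balance the tube tray on the see-saw mixer and set the stop bar

### The job

Before the see-saw mixer is switched on its load has to be balanced: slide the white tube tray along the rocking platform, letting go to watch how it swings, until the platform hangs level by itself. Then mark that place by sliding the blue stop bar along until it just touches the end of the tray, and leave it so with the platform still hanging level. Slide the tray without lifting it, do not lean hard on it or the delicate platform, and leave the other things on the desk where they are.

Things in the scene. Friction and masses are not known exactly. Their poses are not given: they have to be found in the camera images.
- platform (a joint): Tilt of the mixer's rocking platform, rad: 0 = level, positive = the tray-tab (+y) end up, stop-bar end down. Swings freely on knife edges between buffers at -0.14 and +0.14, settles in about 1.5 s. Near balance 1 mm of tray travel changes it by roughly 0.01 to 0.02 rad. Tube fillings and a trim weight differ each time: the tray balances up to 35 mm either side of the platform's middle.
- deck_mid (a point): Middle of the platform's flat deck (aluminium pan 344 mm along y, 136 mm along x, side walls 15 mm above the deck that guide the tray), on the surface, 90 mm above the desk, 32 mm below the knife-edge axis. y runs along the platform from the stop bar towards the tray's tab, x along the knife edge, z normal to the deck; it tilts with the platform.
- mixer: The see-saw mixer's white housing, 136 x 176 x 61 mm, which stands still on the desk; origin under its middle, y along the platform, x along the knife edge, z up. Two bracket plates, 60 mm wide, rise beside the platform's middle, 78 mm either side along x, to 125 mm above the desk. A trim weight under the deck, out of reach, is left somewhere along its spindle; leave it.
- tray_tab (a point): Pull tab of the loose white tray: upright plate 40 mm along x, 10 mm thick along y, blue patch; this point is its middle, 36 mm above the tray's underside, the top 16 mm higher; axes parallel to the deck's. It stands 4 mm in from the tray's +y end, 26 mm clear of the nearest tube. Nudge it: clamped and moved level while the deck is tilted, it wedges the tray hard on the platform.
- tray_end (a point): Middle of the outer face of the tray's end wall that faces the stop bar (its -y end), 9 mm above the underside, 181 mm from the tab's middle. Tray 190 mm long, 122 mm wide, walls 16 to 18 mm high, four red-capped tubes clipped lying across it (up to 36 mm above the underside); 0.2 to 0.6 kg in all; slides on the deck at about 0.7 to 3 N.
- stopbar (a joint): Travel of the blue stop bar along the platform, m: 0 at the platform's -y end, grows towards the tray, up to 0.095. It stays where it is left; sliding it takes about 0.5 N.
- stop_face (a point): Middle of the stop bar's face that comes to meet the tray's end, 9 mm above the deck. Bar 122 mm along x, 14 mm along y, 17 mm high.
- stop_grip (a point): Middle of the black upright grip fin on top of the stop bar: 34 mm along x, 10 mm thick along y, from 13 to 47 mm above the deck; this point is 32 mm above the deck and 8 mm behind the stop's face. Push it from its outer (-y) side: at the tray there is no finger room on the other.
- pen: black and white gel pen lying on the desk, 156 mm long; origin under its middle (bystander)
- phone: mobile phone lying on the desk, 161 x 76 x 10 mm; origin under its middle (bystander)
- label_pad: pad of white labels, 115 x 60 x 14 mm; origin under its middle (bystander)
- spare_tube: red-capped sample tube standing on the desk, 31 mm across, 100 mm high; origin under it (bystander)
- sanitizer: white pump bottle, 70 x 100 x 234 mm, standing at the back of the desk; origin under it (bystander)

How it is judged:
On the way:
1. the platform hangs level by itself (within 0.03 rad) for a second, nothing of the robot touching the mixer or tray, the stop bar not yet at the tray (value of joint platform between -0.03 and 0.03 rad and contact force between each of the arm, the fingers and anything else below 0.05 N and y of tray_end in the frame of stop_face above 0.004 m), for 1 s.
At the end, for the whole second after the job is handed in: The platform hangs at rest, level within 0.055 rad, the tray lies flat on it, and the stop bar's face is within 2 mm of the tray's end (value of joint platform between -0.055 and 0.055 rad and velocity of joint platform between -0.1 and 0.1 rad/s and y of tray_end in the frame of stop_face below 0.002 m and z of tray_end in the frame of deck_mid below 0.012 m); the robot touches nothing.
It fails at once if the tray is lifted off the platform (either end more than 10 mm) (z of tray_end in the frame of deck_mid above 0.019 m or z of tray_tab in the frame of deck_mid above 0.046 m).
It fails at once if the tray is pressed on the platform or its stop with more than 25 N (contact force between tray and mixer above 25 N).
It fails at once if the robot presses on the mixer, its platform or its stop bar with more than 15 N (contact force between any of the arm, the fingers and mixer above 15 N).
It fails at once if a bystander is moved more than 20 mm (distance of any of pen, phone, label_pad, spare_tube, sanitizer from where it was at the start of the episode above 0.02 m).
It also fails if it takes over 64 s, if anything falls off the work surface, if the arm or the gripper's body presses on something with over 40 N, if the wrist force passes 120 N, or if a joint passes its speed limit or range.

### The arm

A 7-joint arm with a two-finger parallel gripper is mounted at the origin on a cart in front of the work surface, level with it; the furniture and walls round the work are solid. World frame = base frame: x ahead of the robot, y to its left, z up, the work surface at z = 0. Lengths are in m, angles in rad, forces in N, time in s.
With the tool pointing down it reaches from about 0.4 to 0.85 m from the base axis. Payload 4.5 kg.
Tool frame: the origin (TCP) lies at the centre of the arm's flange, where the gripper is bolted on; the fingertips stand nose_length ahead of it and the grasp point (between the pads) lies 147 mm ahead of it (nose_length is the distance from the TCP to the fingertips, in m); z points along the fingers, y is the line along which they close (so a half turn about z gives the same grasp; the last joint's range is limited). The gripper opens to 88 mm and grips with 3 to 60 N. Pads are 18 mm wide; open, the fingers measure 123 mm over their backs; the gripper's body (75 mm by 187 mm) begins 45 mm behind the grasp point.
Start: joints at [1.325, 0.689, -0.195, 1.565, 0.157, 0.902, -0.215], TCP at [0.173, -0.601, 0.405] pointing down, gripper open.
Joint ranges: [-3.01, 3.01], [-0.46, 2.08], [-1.47, 1.51], [0.13, 2.56], [-1, 4.14], [0.04, 2.09], [-2.66, 2.66]. Speed limits (rad/s): [2.57, 2.57, 3.14, 3.14, 3.14, 3.14, 3.14].

### API

Orientations are given as a unit quaternion [x, y, z, w].
In Python, from plant import * gives the robot as it stands.
- The arm moves only by the tool play_rows, never from a script. Its argument "rows" is a list that holds one entry, the list of rows, each a list of 6 numbers: the shift along the tool's x, y, z normalised to -1 to 1, where 1 is 0.5 m, then the turn, a rotation vector about the tool's x, y, z normalised to -1 to 1, where 1 is 0.5 rad. A call has 1 to 20 rows; each row is the pose to reach, as a shift and turn from the pose commanded when the call began, along the tool's axes at that moment; what a row does not reach only later rows make up. A row lasts 1/12 s, in which the tool goes at most 41.7 mm and 7.16 degrees, less where a joint would pass 70% of its speed; a pose out of reach is approached as far as the arm can. A call with a number of a shift or a turn outside -1 to 1 is refused whole. A call with a gripper value outside its range is refused whole. "claw" is the closure, from 0 (fully open) to 1 (shut), set as the call begins (left out, the last holds). The fingers move at their own pace and stop on an object; "squeeze" is the grip in N (left out, the last holds). Time passes only in rows, so rows that repeat a pose let the fingers close. It gives the time, the measured TCP pose, the force, the opening and the grip force at its end, in the units of the state.
- get_state(): the state, without advancing time (a new reading comes with each control period).
- snapshot(name): name is "side" or "top"; returns a dict with "pixels" (420x560x3 uint8, blue, green, red), "camera_matrix" (3x3 intrinsics, pixels), "world_to_cam" (4x4, takes a point from world to camera coordinates). Camera axes: x right, y down, z forward; pixel columns grow to the right and rows downward; lengths in m; the calibration is good to about 2 mm. A picture is of the moment at which its call begins. There is no depth.
- finish_job(): hands the job in; it is judged then, once.
The state is a dict: "clock": time; "q": joint angles; "qd": joint speeds; "joint_torque": joint torques, N m; "tool_pos": TCP position; "eef_rot": TCP orientation; "contact_force": force on the tool from outside, world axes, zero at the start; "moment": the same for the moment, N m; "opening": opening from 0.0 (shut) to 1.0 (fully open); "finger_force": force on a finger pad.
Only numpy, scipy, OpenCV 4.12 (cv2) and the standard library are available. Lean on these libraries where they do the work, as an engineer would, in place of code of your own. Each camera call takes 0.05 s, during which the arm holds its last target. There are 200 camera calls.

## Working session

There is one attempt and no reset: what is moved stays moved. The work goes in short steps, Python scripts to look and compute and a tool call to move; the robot and the scene stay as the last step left them, time stands still between calls to the robot, and variables do not carry over. Pictures are saved under pics/ and viewed, at most 10 in all, crops included, and the job is handed in when it is done.

Besides the shell and the picture viewer there is one more tool, called after ">>>" by a JSON object that holds its "fn" and its "kwargs". play_rows: Moves the arm, as the interface text tells. Its arguments: {"type":"object","properties":{"rows":{"type":"array"},"claw":{"type":"number"},"squeeze":{"type":"number"}},"required":["rows"]}

```bash
ls; mkdir -p pics
python3 - <<'E'
from plant import *
import cv2
s=get_state();print({k:s[k] for k in("clock","tool_pos","eef_rot","contact_force","opening")})
try: print(nose_length)
except Exception as e: print(e)
for n in("side","top"):
    d=snapshot(n);cv2.imwrite(f"pics/{n}0.png",d["pixels"]);print(n,d["camera_matrix"],d["world_to_cam"])
E
```

```text
pics
{'clock': 0.0, 'tool_pos': array([ 0.17249413, -0.60038643,  0.40389577]), 'eef_rot': array([ 9.90222387e-01,  1.39494715e-01, -1.83780917e-04, -9.03243971e-04]), 'contact_force': array([ 0.40254293, -0.97555753, -0.30994181]), 'opening': 0.9997531230750141}
0.166
side [[434.91442823   0.         281.46062597]
 [  0.         434.91442823 206.21749165]
 [  0.           0.           1.        ]] [[-9.35813032e-01 -3.52495675e-01 -8.76193539e-04  5.77793229e-01]
 [-1.97704007e-01  5.26923476e-01 -8.26598316e-01  9.96846306e-02]
 [ 2.91834018e-01 -7.73368249e-01 -5.62791664e-01  9.85997108e-01]
 [ 0.00000000e+00  0.00000000e+00  0.00000000e+00  1.00000000e+00]]
top [[440.46148354   0.         283.73048117]
 [  0.         440.46148354 202.37548594]
 [  0.           0.           1.        ]] [[-0.12006931 -0.99276417  0.00163113  0.23943316]
 [-0.97236794  0.11727084 -0.20186168  0.56961991]
 [ 0.20020976 -0.02582345 -0.97941268  0.9467458 ]
 [ 0.          0.          0.          1.        ]]
```

View pics/side0.png

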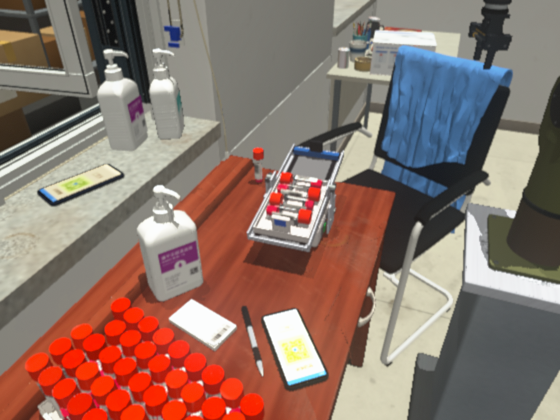

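View pics/top0.png

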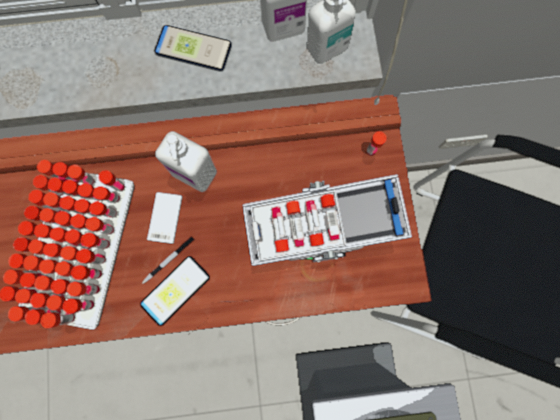

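The mixer is at about (325,215) in the top view: tray on the left (tab near (257,232)), blue stop bar at right (393,207). In the side view the tab patch is at (281,224) and the stop bar at (316,153). Zooming in.

Run:
```python
import cv2,numpy as np
t=cv2.imread("pics/top0.png")[165:280,235:425];s=cv2.imread("pics/side0.png")[135:260,240:355]
a=cv2.resize(t,None,fx=4,fy=4,interpolation=cv2.INTER_CUBIC);b=cv2.resize(s,None,fx=4.6,fy=4.6,interpolation=cv2.INTER_CUBIC)
cv2.imwrite("pics/tz.png",a);cv2.imwrite("pics/sz.png",b)
```

```text
(no output)
```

View pics/tz.png

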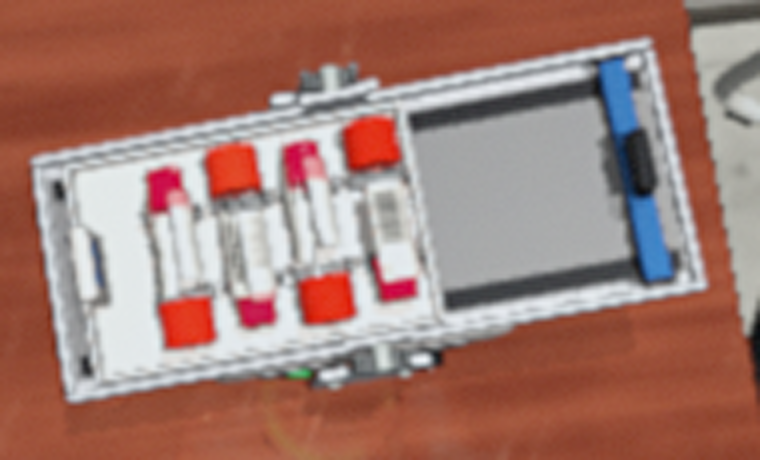

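View pics/sz.png

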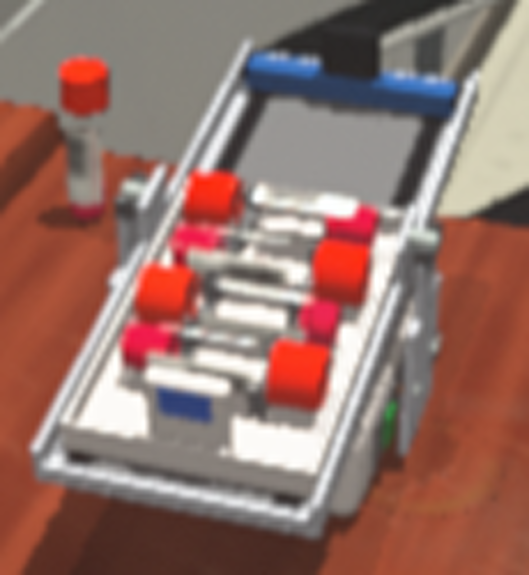

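The tab (+y) end is down and the tray must go toward -y. All four rim corners are visible in both views, so I can triangulate them.

```bash
cat > h.py <<'E'
from plant import *
import numpy as np,cv2
def tri(dt,ds,pt,ps):
    P=[d["camera_matrix"]@d["world_to_cam"][:3] for d in(dt,ds)]
    X=cv2.triangulatePoints(P[0],P[1],np.array(pt,float).T.copy(),np.array(ps,float).T.copy());return (X[:3]/X[3]).T
def plane(d,p,z):
    R=d["world_to_cam"][:3,:3];t=d["world_to_cam"][:3,3];c=-R.T@t
    r=R.T@np.linalg.inv(d["camera_matrix"])@np.array([p[0],p[1],1.]);return c+r*(z-c[2])/r[2]
def blobs(d,roi,lo=(100,110,60),hi=(125,255,255),amin=8):
    x0,y0,x1,y1=roi;m=cv2.inRange(cv2.cvtColor(d["pixels"][y0:y1,x0:x1],cv2.COLOR_BGR2HSV),lo,hi)
    n,l,st,c=cv2.connectedComponentsWithStats(m)
    return sorted([(int(st[i,4]),(c[i]+[x0,y0]).round(2).tolist()) for i in range(1,n) if st[i,4]>=amin],reverse=True)
E
python3 - <<'E'
from h import *
dt=snapshot("top");ds=snapshot("side")
pt=[(243.5,205),(253.25,264.5),(398,175.5),(411.5,237)];ps=[(248.3,236.1),(309.1,249.8),(294.3,144.8),(343.3,153.5)]
X=tri(dt,ds,pt,ps);print(X.round(4))
u=(X[0]+X[1]-X[2]-X[3])/2;print("y axis",u,np.linalg.norm(u),"tilt",np.arctan2(u[2],np.hypot(*u[:2])),"yaw",np.arctan2(-u[0],u[1]));print("mid",X.mean(0))
print("width",np.linalg.norm(X[0]-X[1]))
print(blobs(ds,(240,135,355,260)),blobs(dt,(235,165,425,280)))
# tab: top view plate top (88,262)/4, side patch (185,403)/4.6
tp=(235+88/4,165+265/4);print("tab top",plane(dt,tp,.12)); 
print("sanitizer",plane(dt,(205,183),0.0),plane(dt,(190,155),.15))
E
```

```text
[[ 0.5958  0.2601  0.0677]
 [ 0.462   0.2529  0.0636]
 [ 0.6111 -0.0815  0.1205]
 [ 0.4774 -0.0881  0.1155]]
y axis [-0.0153178   0.34129714 -0.05237448] 0.3456319747403125 tilt -0.15211850740042476 yaw 0.044851033704670175
mid [0.53657401 0.08586544 0.09182671]
width 0.13401385074697467
[(257, [315.86, 153.07]), (42, [279.5, 222.5])] [(322, [392.87, 207.42])]
tab top [0.52656773 0.23445424 0.12      ]
sanitizer [0.67687256 0.35253462 0.        ] [0.70060193 0.35623122 0.15      ]
```

```bash
cat >> h.py <<'E'
from scipy.spatial.transform import Rotation as Ro
def move(pos,yaw,p0=None,R0=None):
    s=get_state();p0=s["tool_pos"] if p0 is None else p0
    R0=Ro.from_quat(s["eef_rot"]) if R0 is None else R0
    R1=Ro.from_euler("z",yaw)*Ro.from_euler("x",np.pi)
    print("row",(R0.inv().apply(np.array(pos)-p0)/.5).round(4).tolist(),((R0.inv()*R1).as_rotvec()/.5).round(4).tolist());return np.array(pos),R1
E
python3 - <<'E'
from h import *
p,R=move((.47,-.23,.36),.28+.49)
p,R=move((.525,.245,.33),.77+.49,p,R)
p,R=move((.525,.27,.29),1.616,p,R)
E
```

```text
row [0.7765, -0.5478, 0.0889] [-0.0021, -0.0003, -0.9802]
row [0.7403, -0.6054, 0.06] [-0.0, 0.0, -0.98]
row [0.0476, -0.0153, 0.08] [0.0, 0.0, -0.712]
```

>>> {"fn": "play_rows", "kwargs": {"rows": [[[0.7765,-0.5478,0.089,-0.002,0,-0.98],[0.7765,-0.5478,0.089,-0.002,0,-0.98],[0.7765,-0.5478,0.089,-0.002,0,-0.98],[0.7765,-0.5478,0.089,-0.002,0,-0.98],[0.7765,-0.5478,0.089,-0.002,0,-0.98],[0.7765,-0.5478,0.089,-0.002,0,-0.98],[0.7765,-0.5478,0.089,-0.002,0,-0.98],[0.7765,-0.5478,0.089,-0.002,0,-0.98],[0.7765,-0.5478,0.089,-0.002,0,-0.98],[0.7765,-0.5478,0.089,-0.002,0,-0.98],[0.7765,-0.5478,0.089,-0.002,0,-0.98],[0.7765,-0.5478,0.089,-0.002,0,-0.98],[0.7765,-0.5478,0.089,-0.002,0,-0.98]]], "claw": 1, "squeeze": 10}}

```text
clock: 1.28
tool_pos: [0.4737, -0.2248, 0.3601]
eef_rot: [0.925, 0.38, 0.002, -0.0]
contact_force: [0.1, 0.7, -0.4]
opening: 0.038
finger_force: 0.0
```

>>> {"fn": "play_rows", "kwargs": {"rows": [[[0.74,-0.605,0.06,0,0,-0.98],[0.74,-0.605,0.06,0,0,-0.98],[0.74,-0.605,0.06,0,0,-0.98],[0.74,-0.605,0.06,0,0,-0.98],[0.74,-0.605,0.06,0,0,-0.98],[0.74,-0.605,0.06,0,0,-0.98],[0.74,-0.605,0.06,0,0,-0.98],[0.74,-0.605,0.06,0,0,-0.98],[0.74,-0.605,0.06,0,0,-0.98],[0.74,-0.605,0.06,0,0,-0.98],[0.74,-0.605,0.06,0,0,-0.98],[0.74,-0.605,0.06,0,0,-0.98],[0.74,-0.605,0.06,0,0,-0.98],[0.74,-0.605,0.06,0,0,-0.98]]]}}

```text
clock: 2.45
tool_pos: [0.5252, 0.2447, 0.3295]
eef_rot: [0.808, 0.59, -0.0, 0.001]
contact_force: [0.3, -0.2, 1.0]
opening: 0.004
finger_force: 0.0
```

Run:
```python
from h import *
s=get_state();print(s["clock"],s["tool_pos"],Ro.from_quat(s["eef_rot"]).as_euler("ZYX"),s["q"],s["contact_force"],s["opening"])
move((.525,.27,.275),1.616)
```

```text
2.45 [0.52523466 0.24470469 0.32949317] [1.26122367e+00 1.51877908e-03 3.14091683e+00] [-0.35547322  0.73606003 -0.27557043  1.77517163  0.30014565  0.67236208
 -1.1093167 ] [ 0.32145736 -0.16369509  0.96020661] 0.004077559620063323
row [0.0482, -0.0159, 0.1089] [0.0008, 0.0032, -0.7096]
```

>>> {"fn": "play_rows", "kwargs": {"rows": [[[0.048,-0.016,0,0,0,-0.25],[0.048,-0.016,0,0,0,-0.5],[0.048,-0.016,0.03,0,0.003,-0.71],[0.048,-0.016,0.102,0,0.003,-0.71],[0.048,-0.016,0.102,0,0.003,-0.71],[0.048,-0.016,0.102,0,0.003,-0.71]]]}}

```text
clock: 2.95
tool_pos: [0.525, 0.2667, 0.2777]
eef_rot: [0.693, 0.721, -0.002, 0.0]
contact_force: [-0.7, 0.1, -0.2]
opening: 0.002
finger_force: 0.0
```

```bash
cat > look.py <<'E'
from h import *
import sys
s=get_state();dt=snapshot("top");ds=snapshot("side")
print(s["clock"],s["tool_pos"].round(4),Ro.from_quat(s["eef_rot"]).as_euler("ZYX").round(3),s["contact_force"].round(2))
print("side",blobs(ds,(240,125,355,270))," top",blobs(dt,(235,165,425,280)))
if len(sys.argv)>1:
    a=cv2.resize(dt["pixels"][165:280,230:420],None,fx=4,fy=4,interpolation=cv2.INTER_CUBIC)[:460,:400]
    b=cv2.resize(ds["pixels"][135:250,240:340],None,fx=4,fy=4,interpolation=cv2.INTER_CUBIC)
    cv2.imwrite(f"pics/{sys.argv[1]}.png",np.hstack([a,b]))
E
python3 look.py c1
```

```text
2.95 [0.525  0.2667 0.2777] [ 1.611  0.004 -3.139] [-0.66  0.11 -0.16]
side [(271, [317.04, 153.42])]  top [(56, [388.12, 183.57])]
```

View pics/c1.png

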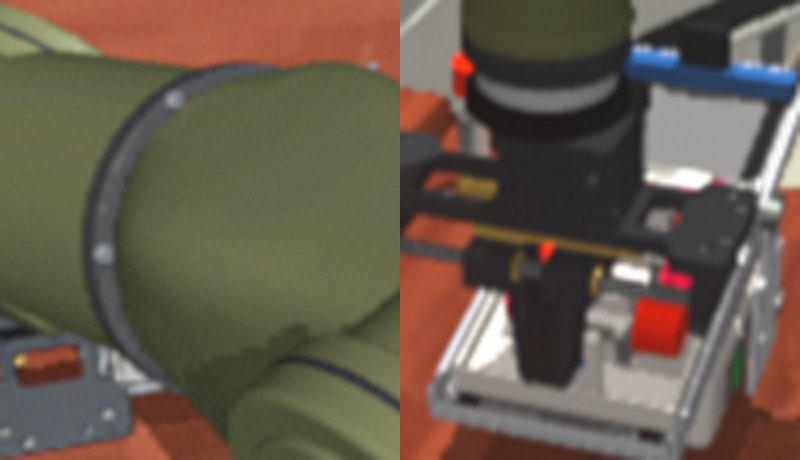

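The closed fingers stand just outside the tab, centred on it (side crop (548,360)), with the near rim and right half of the bar still visible. I'll read tilt from the bar's right half, relative to the buffer at -0.14.

```bash
cat >> h.py <<'E'
AX=np.array([.536,.090,.122]);YAW=.045
def world(p,t):  # platform coords (relative deck_mid) -> world
    return AX+Ro.from_euler("z",YAW).apply(Ro.from_euler("x",t).apply(np.array(p)-[0,0,.032*1]))
def proj(d,X):
    c=d["world_to_cam"][:3,:3]@X+d["world_to_cam"][:3,3];u=d["camera_matrix"]@c;return u[:2]/u[2]
def barrow(img,c0=326,c1=337):
    m=cv2.inRange(cv2.cvtColor(img[125:200],cv2.COLOR_BGR2HSV),(100,110,60),(125,255,255))
    r=[np.mean(np.nonzero(m[:,c])[0])+125 for c in range(c0,c1) if m[:,c].sum()>255]
    return np.mean(r) if r else np.nan
def tilt(ds,yb=-.163):
    ts=np.linspace(-.16,.16,9);rows=[]
    for t in ts:
        a,b=[proj(ds,world((x,yb,.013),t)) for x in(-.06,.06)];rows.append(np.interp(331,*zip(*sorted([tuple(a),tuple(b)]))))
    r0=np.interp(-.14,ts,rows);dr=barrow(ds["pixels"])-barrow(cv2.imread("pics/side0.png"))
    return np.interp(r0+dr,rows,ts),dr,r0,barrow(cv2.imread("pics/side0.png"))
E
cat > t.py <<'E'
from h import *
s=get_state();ds=snapshot("side")
print(s["clock"],s["tool_pos"].round(4),s["contact_force"].round(2),"tilt",np.round(tilt(ds),3))
E
python3 t.py
```

```text
3.05 [0.5257 0.2686 0.28  ] [-0.73  0.19  0.35] tilt [-1.36000e-01  2.27000e-01  1.50090e+02  1.55182e+02]
```

>>> {"fn": "play_rows", "kwargs": {"rows": [[[-0.012,0,0,0,0,0],[-0.024,0,0,0,0,0],[-0.032,0,0,0,0,0],[-0.038,0,0,0,0,0],[-0.044,0,0,0,0,0],[-0.05,0,0,0,0,0],[-0.056,0,0,0,0,0],[-0.062,0,0,0,0,0],[-0.068,0,0,0,0,0],[-0.074,0,0,0,0,0],[-0.08,0,0,0,0,0],[-0.086,0,0,0,0,0],[-0.092,0,0,0,0,0]]]}}

```text
clock: 4.18
tool_pos: [0.5275, 0.2268, 0.2804]
eef_rot: [0.69, 0.723, 0.004, -0.001]
contact_force: [-0.5, 6.4, 5.7]
opening: 0.003
finger_force: 3.4
```

```bash
python3 t.py
```

```text
4.1833 [0.5275 0.2268 0.2804] [-0.49  6.35  5.7 ] tilt [-1.36000e-01  2.27000e-01  1.50090e+02  1.55182e+02]
```

>>> {"fn": "play_rows", "kwargs": {"rows": [[[-0.005,0,-0.002,0,0,0],[-0.01,0,-0.003,0,0,0],[-0.015,0,-0.004,0,0,0],[-0.02,0,-0.005,0,0,0],[-0.025,0,-0.006,0,0,0]]]}}

```text
clock: 4.65
tool_pos: [0.5278, 0.2121, 0.2823]
eef_rot: [0.691, 0.723, 0.002, -0.0]
contact_force: [0.4, 4.6, 3.4]
opening: 0.003
finger_force: 2.5
```

```bash
python3 t.py
```

```text
4.65 [0.5278 0.2121 0.2823] [0.45 4.63 3.42] tilt [-1.36000e-01  2.27000e-01  1.50090e+02  1.55182e+02]
```

>>> {"fn": "play_rows", "kwargs": {"rows": [[[0.01,0,0,0,0,0],[0.02,0,0,0,0,0],[0.02,0,0,0,0,0],[0.02,0,0,0,0,0],[0.02,0,0,0,0,0],[0.02,0,0,0,0,0],[0.02,0,0,0,0,0]]]}}

```text
clock: 5.28
tool_pos: [0.5271, 0.2209, 0.2816]
eef_rot: [0.692, 0.722, 0.0, 0.0]
contact_force: [0.2, 0.4, -0.7]
opening: 0.005
finger_force: 0.0
```

```bash
python3 t.py
```

```text
5.2833 [0.5271 0.2209 0.2816] [ 0.25  0.39 -0.66] tilt [-7.60000e-02  3.68200e+00  1.50090e+02  1.55182e+02]
```

>>> {"fn": "play_rows", "kwargs": {"rows": [[[0,0,0,0,0,0],[0,0,0,0,0,0],[0,0,0,0,0,0],[0,0,0,0,0,0],[0,0,0,0,0,0],[0,0,0,0,0,0],[0,0,0,0,0,0],[0,0,0,0,0,0],[0,0,0,0,0,0],[0,0,0,0,0,0],[0,0,0,0,0,0],[0,0,0,0,0,0]]]}}

```text
clock: 6.33
tool_pos: [0.5272, 0.2213, 0.2818]
eef_rot: [0.691, 0.723, 0.0, 0.0]
contact_force: [0.4, -0.3, 0.1]
opening: 0.005
finger_force: 0.0
```

```bash
python3 t.py; python3 look.py c2
```

```text
6.3333 [0.5272 0.2213 0.2818] [ 0.43 -0.34  0.07] tilt [-9.10000e-02  2.81800e+00  1.50090e+02  1.55182e+02]
6.3833 [0.5272 0.2213 0.2818] [ 1.615e+00 -1.000e-03  3.141e+00] [-0.4   0.17  0.01]
side [(193, [323.58, 157.11])]  top [(45, [387.64, 183.96])]
```

View pics/c2.png

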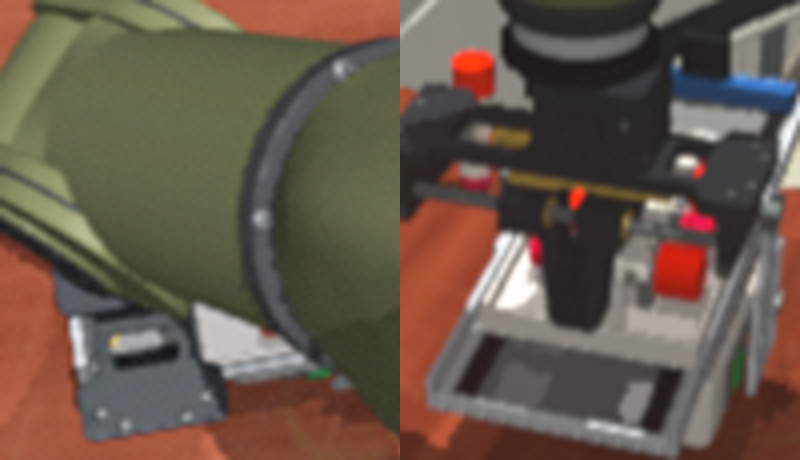

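>>> {"fn": "play_rows", "kwargs": {"rows": [[[-0.01,0,0,0,0,0],[-0.018,0,-0.001,0,0,0],[-0.022,0,-0.002,0,0,0],[-0.026,0,-0.002,0,0,0],[-0.0295,0,-0.003,0,0,0],[-0.0295,0,-0.003,0,0,0],[-0.0295,0,-0.003,0,0,0],[-0.015,0,0,0,0,0],[0,0,0,0,0,0],[0,0,0,0,0,0],[0,0,0,0,0,0],[0,0,0,0,0,0],[0,0,0,0,0,0],[0,0,0,0,0,0],[0,0,0,0,0,0],[0,0,0,0,0,0],[0,0,0,0,0,0],[0,0,0,0,0,0],[0,0,0,0,0,0],[0,0,0,0,0,0]]]}}

```text
clock: 8.15
tool_pos: [0.5272, 0.2213, 0.2818]
eef_rot: [0.691, 0.722, 0.0, 0.0]
contact_force: [-1.1, -0.7, 0.0]
opening: 0.008
finger_force: 0.0
```

```bash
python3 t.py
```

```text
8.15 [0.5272 0.2213 0.2818] [-1.06 -0.65  0.04] tilt [-5.30000e-02  5.04500e+00  1.50090e+02  1.55182e+02]
```

>>> {"fn": "play_rows", "kwargs": {"rows": [[[-0.015,0,0,0,0,0],[-0.026,0,0,0,0,0],[-0.031,0,0,0,0,0],[-0.035,0,0,0,0,0],[-0.039,0,0,0,0,0],[-0.039,0,0,0,0,0],[-0.039,0,0,0,0,0],[-0.02,0,0,0,0,0],[0,0,0,0,0,0],[0,0,0,0,0,0],[0,0,0,0,0,0],[0,0,0,0,0,0],[0,0,0,0,0,0],[0,0,0,0,0,0],[0,0,0,0,0,0],[0,0,0,0,0,0],[0,0,0,0,0,0],[0,0,0,0,0,0],[0,0,0,0,0,0],[0,0,0,0,0,0]]]}}

```text
clock: 9.87
tool_pos: [0.5272, 0.2212, 0.2818]
eef_rot: [0.691, 0.722, 0.0, 0.0]
contact_force: [0.3, -0.2, 0.1]
opening: 0.007
finger_force: 0.0
```

```bash
python3 t.py; python3 look.py c3
```

```text
9.8667 [0.5272 0.2212 0.2818] [ 0.26 -0.18  0.1 ] tilt [-7.00000e-03  7.77300e+00  1.50090e+02  1.55182e+02]
9.9167 [0.5272 0.2213 0.2818] [ 1.615e+00 -1.000e-03  3.141e+00] [-0.64 -0.13  0.66]
side [(191, [323.43, 162.01])]  top [(20, [385.95, 183.85])]
```

View pics/c3.png

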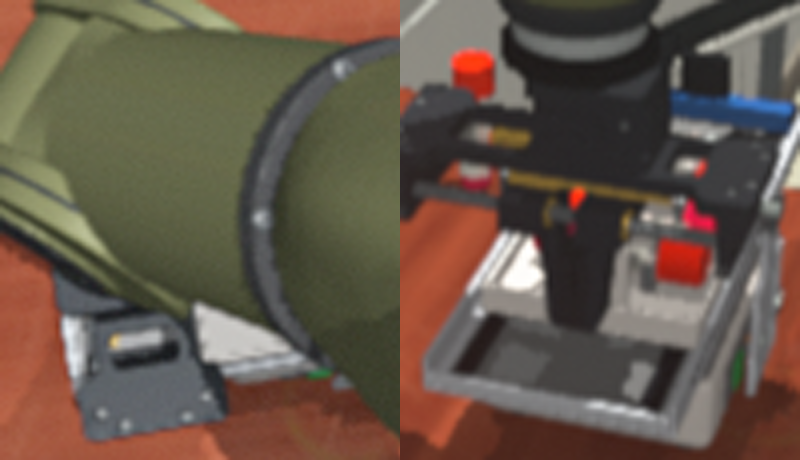

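>>> {"fn": "play_rows", "kwargs": {"rows": [[[0.01,0,-0.08,0,0,0],[0.01,0,-0.16,0,0,0],[-0.07,0.005,-0.16,0,0,0],[-0.15,0.006,-0.16,0,0,0],[-0.23,0.006,-0.16,0,0,0],[-0.31,0.006,-0.16,0,0,0],[-0.39,0.006,-0.16,0,0,0],[-0.47,0.006,-0.16,0,0,0],[-0.55,0.006,-0.16,0,0,0],[-0.63,0.006,-0.16,0,0,0],[-0.68,0.006,-0.16,0,0,0],[-0.68,0.006,-0.16,0,0,0]]]}}

```text
clock: 11.02
tool_pos: [0.5444, -0.1261, 0.361]
eef_rot: [0.695, 0.719, -0.002, 0.001]
contact_force: [0.1, -0.5, 0.1]
opening: 0.002
finger_force: 0.0
```

Run:
```python
from h import *
dt=cv2.imread("pics/top0.png")
d=snapshot("top");ds=snapshot("side");s=get_state();print(s["clock"],s["tool_pos"],Ro.from_quat(s["eef_rot"]).as_euler("ZYX"))
print(np.round(tilt(ds),3),"fin",plane(d,(394.5,205.75),.16))
a=cv2.resize(d["pixels"][165:280,230:420],None,fx=2.8,fy=2.8,interpolation=cv2.INTER_CUBIC)
b=cv2.resize(ds["pixels"][125:265,240:355],None,fx=2.3,fy=2.3,interpolation=cv2.INTER_CUBIC)
print(a.shape,b.shape)
cv2.imwrite("pics/c4.png",np.hstack([a,b]))
```

```text
11.1167 [ 0.54485805 -0.11950627  0.36144668] [ 1.61186403e+00 -5.92141049e-04  3.14094131e+00]
[-5.00000e-03  7.86400e+00  1.50090e+02  1.55182e+02] fin [ 0.53928202 -0.05160157  0.16      ]
(322, 532, 3) (322, 264, 3)
```

View pics/c4.png

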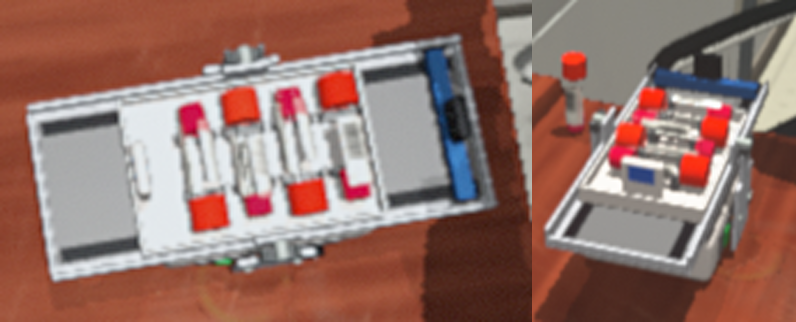

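Run:
```python
from h import *
d=snapshot("top");ds=snapshot("side")
T=lambda p:[(230+x/2.8,165+y/2.8) for x,y in p]
pt=T([(28,108),(52,278),(458,38),(495,203)]);ps=[(240+x/2.3,125+y/2.3) for x,y in[(16,240),(158,265),(120,68),(236,85)]]
X=tri(d,ds,pt,ps);u=(X[0]+X[1]-X[2]-X[3])/2
print(X.round(4).tolist(),"tilt",np.arctan2(u[2],np.hypot(*u[:2])),"yaw",np.arctan2(-u[0],u[1]),"mid",X.mean(0), np.round(tilt(ds),3))
m=X.mean(0)
for n,p,z in(("fin",(456,118),.137),("barface",(446,122),.107),("trayend",(370,140),.107),("tab",(140,170),.142)):
    w=plane(d,T([p])[0],z);q=Ro.from_euler("z",-YAW).apply(w-m);print(n,w.round(4),q.round(4))
```

```text
[[0.5952, 0.2659, 0.09], [0.4615, 0.261, 0.0948], [0.6138, -0.0787, 0.0918], [0.4782, -0.085, 0.0923]] tilt 0.0009120581990433232 yaw 0.05106901252434397 mid [0.53716478 0.09077187 0.09222662] [-5.00000e-03  7.86400e+00  1.50090e+02  1.55182e+02]
fin [ 0.5406 -0.0541  0.137 ] [-0.0031 -0.1449  0.0448]
barface [ 0.5433 -0.0542  0.107 ] [-0.0004 -0.1451  0.0148]
trayend [0.5364 0.0063 0.107 ] [-0.0046 -0.0844  0.0148]
tab [0.5291 0.1852 0.142 ] [-0.0038  0.0947  0.0498]
```

>>> {"fn": "play_rows", "kwargs": {"rows": [[[0,0,0.08,0,0,0],[0,0,0.157,0,0,0],[0.03,0,0.157,0,0,0],[0.06,0,0.157,0,0,0],[0.08,0,0.157,0,0,0],[0.088,0,0.157,0,0,0],[0.096,0,0.157,0,0,0],[0.104,0,0.157,0,0,0],[0.112,0,0.157,0,0,0],[0.12,0,0.157,0,0,0],[0.128,0,0.157,0,0,0],[0.136,0,0.157,0,0,0],[0.144,0,0.157,0,0,0],[0.152,0,0.157,0,0,0],[0.16,0,0.157,0,0,0],[0.168,0,0.157,0,0,0],[0.176,0,0.157,0,0,0],[0.176,0,0.157,0,0,0]]]}}

```text
clock: 12.72
tool_pos: [0.5412, -0.0291, 0.2832]
eef_rot: [0.691, 0.723, 0.001, -0.0]
contact_force: [-0.1, 0.2, 0.3]
opening: 0.007
finger_force: 0.0
```

Run:
```python
from h import *
s=get_state();d=snapshot("top");ds=snapshot("side")
print(s["clock"],s["tool_pos"],s["contact_force"])
print(blobs(d,(235,165,425,280)),blobs(ds,(240,125,355,270)))
a=cv2.resize(d["pixels"][165:280,230:420],None,fx=2.8,fy=2.8,interpolation=cv2.INTER_CUBIC)
b=cv2.resize(ds["pixels"][125:265,240:355],None,fx=2.3,fy=2.3,interpolation=cv2.INTER_CUBIC)
cv2.imwrite("pics/c5.png",np.hstack([a,b]))
```

```text
12.7167 [ 0.54120513 -0.02912369  0.28316143] [-0.14080593  0.19810438  0.25297902]
[(284, [369.79, 214.08])] [(55, [287.05, 200.65]), (18, [329.83, 169.67])]
```

View pics/c5.png

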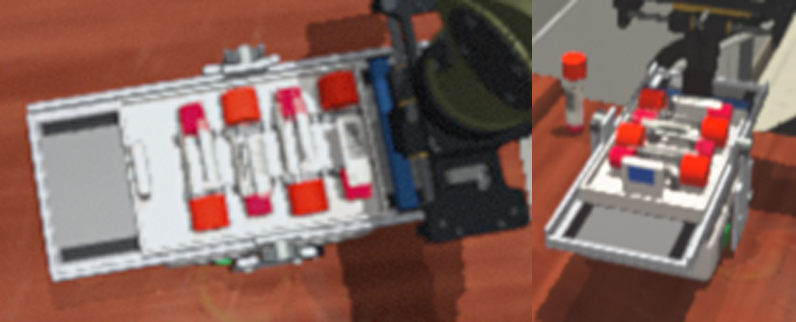

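The bar is advancing with the finger and the platform looks unchanged; the gap between tray end (~col 367 in the crop) and blue face (~col 377-385) is now small. Measuring it numerically.

```bash
cat > gap.py <<'E'
from h import *
s=get_state();d=snapshot("top");im=d["pixels"];ds=snapshot("side")
print(s["clock"],s["tool_pos"].round(4),s["contact_force"].round(2),"tabpatch",blobs(ds,(240,180,355,270))[:1])
hsv=cv2.cvtColor(im,cv2.COLOR_BGR2HSV);m=cv2.inRange(hsv,(100,110,40),(125,255,255))
for r in(222,228,232):
    c=np.nonzero(m[r,345:400])[0]+345
    if len(c): print(r,"blue from",c[0],plane(d,(c[0]-.5,r),.107)[:2].round(4),im[r,348:c[0]+2].tolist()[-16:])
E
python3 gap.py
```

```text
12.8167 [ 0.5411 -0.03    0.2831] [ 0.54 -0.37 -0.76] tabpatch [(55, [287.05, 200.65])]
222 blue from 369 [ 0.5197 -0.0049] [[230, 229, 223], [230, 228, 222], [226, 227, 222], [222, 227, 222], [219, 224, 222], [205, 211, 211], [156, 162, 163], [93, 95, 99], [92, 92, 95], [107, 108, 111], [92, 94, 92], [77, 77, 75], [74, 72, 72], [66, 56, 51], [68, 41, 25], [90, 56, 27]]
228 blue from 370 [ 0.5065 -0.005 ] [[207, 213, 211], [215, 221, 217], [223, 230, 225], [224, 230, 225], [219, 226, 223], [209, 215, 213], [165, 171, 171], [113, 116, 118], [101, 101, 103], [117, 118, 122], [99, 100, 101], [81, 80, 80], [73, 70, 72], [69, 62, 55], [66, 45, 29], [88, 56, 29]]
232 blue from 371 [ 0.4978 -0.0057] [[70, 20, 202], [69, 13, 203], [72, 17, 204], [68, 9, 204], [72, 29, 203], [96, 79, 177], [117, 118, 144], [112, 112, 115], [107, 110, 110], [131, 132, 134], [109, 109, 110], [84, 83, 84], [76, 75, 72], [69, 61, 57], [69, 44, 27], [91, 58, 29]]
```

>>> {"fn": "play_rows", "kwargs": {"rows": [[[0.006,0,0,0,0,0],[0.012,0,0,0,0,0],[0.016,0,0,0,0,0],[0.018,0,0,0,0,0],[0.018,0,0,0,0,0]]]}}

```text
clock: 13.33
tool_pos: [0.5408, -0.0209, 0.2831]
eef_rot: [0.691, 0.723, 0.001, -0.0]
contact_force: [0.6, 0.5, 1.1]
opening: 0.004
finger_force: 0.0
```

```bash
python3 gap.py
```

```text
13.3333 [ 0.5408 -0.0209  0.2831] [0.62 0.46 1.05] tabpatch [(56, [286.95, 200.77])]
222 blue from 366 [0.5204 0.0015] [[146, 149, 152], [191, 196, 197], [210, 216, 216], [217, 222, 220], [222, 226, 222], [221, 226, 220], [198, 202, 198], [161, 166, 162], [130, 136, 137], [105, 108, 113], [82, 84, 86], [93, 92, 94], [105, 105, 106], [89, 78, 76], [86, 53, 36], [97, 58, 26]]
228 blue from 367 [0.5073 0.0014] [[86, 63, 192], [162, 156, 212], [203, 207, 216], [209, 214, 213], [217, 224, 220], [222, 228, 223], [185, 192, 185], [144, 149, 146], [130, 136, 135], [117, 123, 127], [104, 107, 111], [102, 104, 106], [121, 123, 126], [100, 96, 95], [85, 56, 41], [97, 59, 30]]
232 blue from 368 [0.4985 0.0006] [[64, 14, 197], [76, 33, 203], [74, 28, 202], [70, 20, 202], [68, 13, 203], [72, 14, 204], [72, 10, 206], [75, 28, 204], [97, 82, 179], [120, 120, 146], [109, 111, 113], [109, 111, 111], [130, 132, 133], [105, 101, 100], [88, 61, 43], [95, 56, 24]]
```

>>> {"fn": "play_rows", "kwargs": {"rows": [[[0.002,0,0,0,0,0],[0.004,0,0,0,0,0],[0.005,0,0,0,0,0],[0.005,0,0,0,0,0]]]}}

```text
clock: 13.77
tool_pos: [0.5408, -0.0188, 0.2832]
eef_rot: [0.691, 0.723, 0.001, 0.0]
contact_force: [0.2, -0.1, -0.7]
opening: 0.004
finger_force: 0.0
```

```bash
python3 gap.py
```

```text
13.7667 [ 0.5408 -0.0188  0.2832] [ 0.17 -0.13 -0.74] tabpatch [(56, [286.95, 200.77])]
222 blue from 366 [0.5204 0.0015] [[145, 148, 151], [190, 195, 197], [211, 217, 216], [219, 223, 221], [219, 223, 219], [196, 200, 195], [161, 165, 162], [139, 143, 143], [129, 134, 134], [106, 110, 113], [80, 82, 86], [92, 93, 94], [108, 108, 107], [100, 81, 74], [99, 63, 36], [94, 55, 25]]
228 blue from 367 [0.5073 0.0014] [[87, 61, 191], [160, 154, 212], [203, 207, 216], [211, 217, 214], [212, 219, 216], [198, 204, 199], [161, 167, 163], [140, 145, 143], [132, 137, 136], [118, 123, 128], [105, 108, 111], [101, 104, 105], [122, 123, 125], [110, 98, 95], [98, 66, 47], [98, 57, 27]]
232 blue from 368 [0.4985 0.0006] [[64, 13, 197], [78, 35, 205], [76, 30, 204], [70, 19, 203], [69, 14, 203], [69, 10, 205], [71, 10, 206], [76, 29, 205], [98, 83, 181], [121, 120, 146], [111, 113, 115], [108, 111, 110], [131, 132, 132], [115, 103, 99], [97, 64, 43], [101, 62, 31]]
```

>>> {"fn": "play_rows", "kwargs": {"rows": [[[0.002,0,0,0,0,0],[0.004,0,0,0,0,0],[0.005,0,0,0,0,0],[0.005,0,0,0,0,0],[0.005,0,0,0,0,0]]]}}

```text
clock: 14.28
tool_pos: [0.5407, -0.0168, 0.2832]
eef_rot: [0.692, 0.722, 0.0, 0.0]
contact_force: [0.1, -3.2, -0.9]
opening: 0.007
finger_force: 1.5
```

```bash
python3 gap.py
```

```text
14.2833 [ 0.5407 -0.0168  0.2832] [ 0.06 -3.16 -0.89] tabpatch [(52, [286.46, 201.19])]
222 blue from 365 [0.5207 0.0036] [[135, 137, 143], [169, 174, 180], [203, 209, 209], [212, 217, 215], [213, 217, 214], [193, 197, 194], [160, 164, 161], [139, 143, 143], [132, 137, 136], [120, 124, 125], [94, 96, 97], [88, 87, 90], [121, 123, 123], [110, 98, 97], [97, 64, 45], [94, 55, 26]]
228 blue from 366 [0.5076 0.0035] [[62, 30, 184], [141, 136, 207], [203, 209, 218], [210, 217, 215], [215, 221, 217], [214, 220, 215], [179, 186, 180], [143, 148, 144], [131, 138, 136], [123, 129, 132], [109, 112, 116], [103, 106, 107], [118, 119, 121], [104, 97, 94], [96, 68, 50], [96, 58, 25]]
232 blue from 367 [0.4988 0.0028] [[62, 15, 192], [76, 35, 203], [73, 28, 203], [70, 22, 202], [68, 14, 202], [68, 4, 203], [71, 10, 205], [74, 22, 205], [91, 71, 190], [118, 117, 154], [113, 116, 119], [100, 104, 103], [119, 122, 123], [106, 99, 97], [94, 62, 43], [98, 59, 27]]
```

>>> {"fn": "play_rows", "kwargs": {"rows": [[[-0.01,0,0,0,0,0],[-0.03,0,0,0,0,0],[-0.06,0,0,0,0,0],[-0.1,0,-0.04,0,0,0],[-0.14,0,-0.1,0,0,0],[-0.18,0,-0.16,0,0,0],[-0.22,0,-0.2,0,0,0],[-0.22,0,-0.2,0,0,0],[-0.22,0,-0.2,0,0,0],[-0.22,0,-0.2,0,0,0],[-0.22,0,-0.2,0,0,0],[-0.22,0,-0.2,0,0,0],[-0.22,0,-0.2,0,0,0],[-0.22,0,-0.2,0,0,0],[-0.22,0,-0.2,0,0,0],[-0.22,0,-0.2,0,0,0],[-0.22,0,-0.2,0,0,0],[-0.22,0,-0.2,0,0,0],[-0.22,0,-0.2,0,0,0],[-0.22,0,-0.2,0,0,0]]]}}

```text
clock: 16.05
tool_pos: [0.5454, -0.1264, 0.3831]
eef_rot: [0.691, 0.722, 0.0, 0.0]
contact_force: [0.8, 0.2, 0.2]
opening: 0.004
finger_force: 0.0
```

```bash
cat > rim.py <<'E'
from h import *
ds=snapshot("side");d=snapshot("top");s=get_state();print(s["clock"],s["tool_pos"].round(3),s["contact_force"].round(2))
rs=lambda im:cv2.resize(im[125:265,240:355],None,fx=2.3,fy=2.3,interpolation=cv2.INTER_CUBIC)
ref=cv2.imread("pics/c4.png")[:,532:];cur=rs(ds["pixels"])
g=[cv2.cvtColor(i,cv2.COLOR_BGR2GRAY) for i in(ref,cur)]
for(x,y,w,h) in((15,225,145,45),(140,235,30,35),(15,225,40,30)):
    r=cv2.matchTemplate(g[1],g[0][y:y+h,x:x+w],cv2.TM_CCOEFF_NORMED);_,v,_,l=cv2.minMaxLoc(r);print("rim shift px(x2.3)",l[0]-x,l[1]-y,round(v,3))
print("rows/rad x2.3",[2.3*(proj(ds,world((0,.172,0),t))-proj(ds,world((0,.172,0),0)))[1].round(2) for t in(-.05,.05)])
a=cv2.resize(d["pixels"][165:280,230:420],None,fx=2.8,fy=2.8,interpolation=cv2.INTER_CUBIC)
cv2.imwrite("pics/c6.png",np.hstack([a,cur]))
E
python3 gap.py; python3 rim.py
```

```text
16.05 [ 0.5454 -0.1264  0.3831] [0.77 0.15 0.22] tabpatch [(51, [286.43, 202.14])]
222 blue from 365 [0.5207 0.0036] [[143, 147, 147], [188, 191, 190], [223, 225, 220], [230, 231, 226], [232, 230, 225], [234, 230, 225], [234, 230, 225], [233, 230, 225], [232, 232, 226], [210, 213, 210], [151, 155, 154], [156, 155, 152], [212, 210, 206], [193, 183, 175], [180, 134, 101], [182, 117, 56]]
228 blue from 367 [0.5073 0.0014] [[163, 152, 211], [223, 221, 225], [229, 232, 226], [233, 234, 228], [237, 234, 228], [239, 236, 228], [238, 236, 229], [234, 236, 230], [215, 220, 220], [165, 172, 177], [143, 145, 144], [199, 197, 192], [196, 187, 182], [193, 148, 120], [198, 132, 69], [199, 131, 61]]
232 blue from 367 [0.4988 0.0028] [[61, 18, 192], [77, 35, 204], [76, 31, 205], [70, 21, 204], [71, 17, 205], [68, 11, 204], [69, 8, 206], [72, 23, 205], [148, 138, 210], [213, 211, 217], [179, 178, 175], [154, 153, 150], [208, 206, 202], [194, 181, 174], [192, 139, 102], [201, 132, 63]]
16.25 [ 0.545 -0.126  0.383] [ 0.26 -1.27 -0.67]
rim shift px(x2.3) 0 3 0.979
rim shift px(x2.3) 0 3 0.988
rim shift px(x2.3) 0 4 0.976
rows/rad x2.3 [np.float64(6.3709999999999996), np.float64(-6.808)]
```

View pics/c6.png

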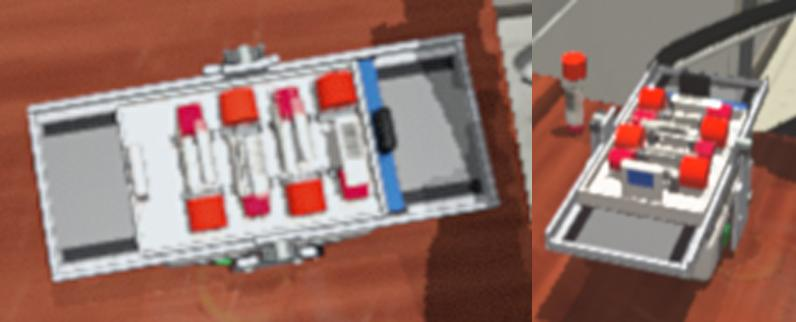

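>>> {"fn": "play_rows", "kwargs": {"rows": [[[0,0,0,0,0,0],[0,0,0,0,0,0],[0,0,0,0,0,0],[0,0,0,0,0,0],[0,0,0,0,0,0],[0,0,0,0,0,0],[0,0,0,0,0,0],[0,0,0,0,0,0],[0,0,0,0,0,0],[0,0,0,0,0,0],[0,0,0,0,0,0],[0,0,0,0,0,0]]]}}

```text
clock: 17.25
tool_pos: [0.5454, -0.1263, 0.3831]
eef_rot: [0.691, 0.722, 0.0, 0.0]
contact_force: [0.6, 0.2, -0.3]
opening: 0.005
finger_force: 0.0
```

```bash
python3 rim.py
python3 - <<'E'
from h import *
d=snapshot("top");ds=snapshot("side")
T=lambda p:[(230+x/2.8,165+y/2.8) for x,y in p]
# corners: level reference from c4, rows refined by template matching in both views
rt=cv2.imread("pics/c4.png")
ct=cv2.resize(d["pixels"][165:280,230:420],None,fx=2.8,fy=2.8,interpolation=cv2.INTER_CUBIC)
cs=cv2.resize(ds["pixels"][125:265,240:355],None,fx=2.3,fy=2.3,interpolation=cv2.INTER_CUBIC)
def mt(ref,cur,p):
    x,y=max(p[0]-14,0),max(p[1]-14,0);t=ref[y:y+28,x:x+28];r=cv2.matchTemplate(cur[max(y-20,0):y+50,max(x-20,0):x+50],t,cv2.TM_CCOEFF_NORMED)
    _,v,_,l=cv2.minMaxLoc(r);return (p[0]+l[0]+max(x-20,0)-x,p[1]+l[1]+max(y-20,0)-y),round(v,2)
for n,ref,cur,P in(("top",rt[:,:532],ct,[(28,108),(52,278),(458,45)]),("side",rt[:,532:],cs,[(16,240),(158,265),(120,75),(225,90)])):
    print(n,[(p,)+mt(ref,cur,p) for p in P])
E
```

```text
17.35 [ 0.545 -0.126  0.383] [ 0.52 -0.01 -0.12]
rim shift px(x2.3) 0 3 0.979
rim shift px(x2.3) 0 3 0.988
rim shift px(x2.3) 0 4 0.976
rows/rad x2.3 [np.float64(6.3709999999999996), np.float64(-6.808)]
top [((28, 108), (29, 109), 0.98), ((52, 278), (54, 278), 0.98), ((458, 45), (461, 43), 0.95)]
side [((16, 240), (17, 243), 0.99), ((158, 265), (158, 268), 0.95), ((120, 75), (120, 72), 0.83), ((225, 90), (225, 87), 0.92)]
```

The bar lies against the tray end (crop column ~370). The platform is at rest at about -0.03 rad, and the arm is clear.

```bash
python3 -c "
from plant import *
print(finish_job())"
```

```text
the job is handed in; nothing more can be done
None
```

The tray balanced at about 0 rad, with the stop bar still well clear of it. I then slid the bar up against the tray's end, which nudged the tray by about 1 mm, so the platform now rests at about -0.03 rad (limit 0.055) with the arm clear. I handed the job in at about 17 s of the 64 s allowed; no verdict came back.

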